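# Pry open the measuring nest and load the part

## Task

With the flat pry tool, lever up the dust cover of the sloped measuring nest: slide its blade gently into the slot in the cover's low front edge, and do not lift the shut cover with the fingers. Swing the cover fully back so that it stays open, lay the pry tool back down on the bench clear of the nest, and seat the machined part flat and square on the floor of the nest's pocket, rib up. Leave the ring gauge, the V-block and the bottle alone.

Things in the scene. Friction and masses are not known exactly. Their poses are not given: they have to be found in the camera images.
- nest: The fixed sloped fixture, a dark steel base 140 x 124 mm on the bench carrying an aluminium bed. Origin on the bench straight below the pocket's centre; x points horizontally to the uphill (hinge) side, roughly to the robot's right; z up.
- bed: The nest's aluminium bed plate, sloping 25 degrees, low side to the robot's left. Origin in its upper face at the centre of the pocket's mouth, 78 mm above the bench; x up the slope, z square out of the face. Face from x = -78 to +50 mm, y = +-62 mm; bare ledge before the cover to x = -46. Pocket, under the cover: 46 (x) x 58 (y) mm, 8 mm deep, 2 mm chamfer.
- cover (a joint): Hinge of the grey plastic dust cover; stiff, it stays where left. 0 shut, 1.13 upright, 1.9 rad the stop fully back. The cover is a shallow upside-down tray 92 (x) x 112 (y) x 22 mm high, walls and roof 4 mm, 120 g; shut, it lies on the bed from bed x = -46 to +46 mm.
- cover_slot (a point): Centre of the pry slot, on the outer face of the cover's front (downhill) wall, moving with the cover. The slot is a notch in the lower edge of that wall, 32 mm wide (y) and 5 mm high from the bed's face; this point is 2.5 mm above the bed's face when shut. The wall is 4 mm thick and the cover is hollow behind it (18 mm from bed to roof).
- cover_hinge (a point): Middle of the cover's hinge line, in the plane of the bed's face at the cover's uphill edge; the hinge line runs along the bed's y. The downhill edge of the cover rises as it opens.
- pry: Flat pry tool lying on the bench, 90 g. Origin on its underside at the middle of the handle; z up as it lies. Handle: black bar 100 (x) x 16 (y) x 24 mm. Blade: thin steel strip 16 mm wide, 2 mm thick, flush with the handle's underside, from the handle's front end (x = 50 mm) to x = 115 mm.
- pry_tip (a point): Middle of the blade's front edge on its underside, 115 mm ahead of the pry tool's origin.
- part: Machined aluminium part, about 140 g, standing on the bench. Origin at the centre of its underside; z up. Foot 44 (x) x 56 (y) x 12 mm; on it an upright rib, 32 (x) x 18 (y) mm, from 12 to 36 mm above the underside, to grip across its 18 mm. It is the same turned half round.
- ring_gauge: Bystander: loose steel ring, 56 mm across, 20 mm high; origin at the centre of its underside.
- vblock: Bystander: loose dark steel block with a groove, 50 x 45 x 40 mm; origin at the centre of its underside.
- cleaner: Bystander: loose white bottle, 56 mm across, 130 mm tall; origin at the centre of its underside.
There are look-alikes about, which are no part of the job. Several things have the shape of the nest; the one meant has the colours described above.

How it is judged:
By the outcome, as a careful person would: the job done as asked, in the order asked, and still so for the second after the job is handed in, with the robot touching nothing.
It also fails if it takes over 72 s, if anything falls off the work surface, if the arm or the gripper's body presses on something with over 40 N, if the wrist force passes 120 N, or if a joint passes its speed limit or range.

## Robot

A 6-joint arm with a two-finger parallel gripper is mounted at the origin on the work surface. World frame = base frame: x ahead of the robot, y to its left, z up, the work surface at z = 0. Lengths are in mm, angles in rad, forces in N, time in s.
With the tool pointing down it reaches from about 325 to 875 mm from the base axis. Payload 4.4 kg.
Tool frame: the origin (TCP) lies at the very end of the fingers, on their centre line; the grasp point (between the pads) lies 19 mm behind it; z points along the fingers, y is the line along which they close (so a half turn about z gives the same grasp; the last joint's range is limited). The gripper opens to 85 mm and grips with 20 to 120 N. Pads are 22 mm wide; open, the fingers measure 114 mm over their backs; the gripper's body (76 mm by 85 mm) begins 54 mm behind the grasp point. The pads swing forward as they close: fully open they stand 13 mm farther back than shut.
Start: joints at [-1.363, 0.207, 1.542, -0, 1.393, -0.15], TCP at [201.361, -538.592, 231.282] pointing down, gripper open.
Joint ranges: [-2.73, 2.73], [-0.86, 2.22], [0.23, 2.46], [-1.11, 4.25], [0.08, 2.63], [-2.82, 2.82]. Speed limits (rad/s): [2.79, 2.79, 3.14, 3.14, 3.14, 3.14].

## Interface

Orientations are given as a rotation vector (axis times angle).
In Python, from bench import arm, imaging, job_done gives the robot as it stands.
- The arm moves only by the tool servo_tool, never from a script. Its argument "commands" is a list of rows, each a list of 2 entries, a list of its own where there are three numbers: the shift along the world's x, y, z in mm, then the turn about the world's z in rad. In form: [[[x, y, z], roll], ...]. A call has 1 to 12 rows; each row is the pose to reach, as a shift and turn from the pose commanded when the call began; what a row does not reach only later rows make up. A row lasts 1/8 s, in which the tool goes at most 62.5 mm and 10.7 degrees, less where a joint would pass 70% of its speed; a pose out of reach is approached as far as the arm can. A call with a gripper value outside its range is refused whole. "gripper" is the finger opening in mm, from 0 to 85.4, set as the call begins (left out, the last holds). The fingers move at their own pace and stop on an object; "grip_force" is the grip in N (left out, the last holds). Time passes only in rows, so rows that repeat a pose let the fingers close. It gives the time, the measured TCP pose, the force, the opening and the grip force at its end, in the units of the state.
- arm.observe(): the state, without advancing time (a new reading comes with each control period).
- imaging.grab_frame(name): name is "scene" or "top"; returns a dict with "img" (384x512x3 uint8, red, green, blue), "range_z" (384x512 float32, mm along the optical axis (not along the pixel's ray), 0 where there is no reading), "fx", "fy", "cx", "cy" (pixels), "R" (3x3) and "t" (3): a world point X has camera coordinates R X + t. Camera axes: x right, y down, z forward; pixel columns grow to the right and rows downward; lengths in mm; the calibration is good to about 2 mm. A picture is of the moment at which its call begins.
- job_done(): hands the job in; it is judged then, once.
The state is a dict: "time_s": time; "joint_pos": joint angles; "joint_velocities": joint speeds; "joint_efforts": joint torques, N m; "eef_pos": TCP position; "eef_rot": TCP orientation; "force": force on the tool from outside, world axes, zero at the start; "ft_torque": the same for the moment, N m; "width": opening from 0.0 (shut) to 1.0 (fully open); "finger_force": force on a finger pad.
Only numpy, scipy, OpenCV 4.12 (cv2) and the standard library are available. Lean on these libraries where they do the work, as an engineer would, in place of code of your own. Each camera call takes 0.05 s, during which the arm holds its last target. There are 200 camera calls.

## Working session

There is one attempt and no reset: what is moved stays moved. The work goes in short steps, Python scripts to look and compute and a tool call to move; the robot and the scene stay as the last step left them, time stands still between calls to the robot, and variables do not carry over. Pictures are saved under pics/ and viewed, at most 10 in all, crops included, and the job is handed in when it is done.

Besides the shell and the picture viewer there is one more tool, called after "Call:" by a JSON object that holds its "method" and its "body". servo_tool: Moves the arm, as the interface text tells. Its arguments: {"type":"object","properties":{"commands":{"type":"array"},"gripper":{"type":"number"},"grip_force":{"type":"number"}},"required":["commands"]}

```bash
mkdir -p pics
python3 - <<'E'
from bench import arm, imaging
import cv2,numpy as np
print(arm.observe())
for n in("scene","top"):
    f=imaging.grab_frame(n); np.savez(f"{n}0.npz",**f)
    cv2.imwrite(f"pics/{n}0.png",cv2.resize(f["img"][:,:,::-1],(800,600)))
    print(n,f["fx"],f["cx"],f["cy"],f["R"],f["t"],-f["R"].T@f["t"])
E
```

```text
{'time_s': 0.0, 'joint_pos': array([-1.36351990e+00,  2.07416666e-01,  1.54298794e+00,  2.22290089e-05,
        1.39349341e+00, -1.50486266e-01]), 'joint_velocities': array([-0.00091585,  0.00016149,  0.00188353,  0.00234388, -0.00114628,
        0.00101283]), 'joint_efforts': array([ 1.15190673e-03, -3.83035326e+01, -2.91595548e+01, -1.13117296e-04,
        1.05582015e-02,  2.09015286e-05]), 'eef_pos': array([ 201.19658781, -537.83065555,  230.11153761]), 'eef_rot': array([-3.08919619e+00, -5.58563834e-01,  6.84127848e-05]), 'force': array([0.08536206, 0.28625763, 0.29737121]), 'ft_torque': array([ 0.03260315,  0.05248655, -0.00937285]), 'finger_force': 0.0, 'width': 1.0011769973716738}
scene 347.66800017539913 256.02875760848457 197.1372362491587 [[-0.55102159  0.83431669  0.01705462]
 [ 0.4553087   0.31770857 -0.83171825]
 [-0.69933482 -0.4505296  -0.55493593]] [ 237.36961899 -160.85668852 1359.3153322 ] [1154.65178069  465.47590613  616.49722528]
top 416.6709625940521 267.7152449754968 199.47280601197184 [[ 0.00335519 -0.99991406  0.01267354]
 [-0.98526734 -0.00547256 -0.17093365]
 [ 0.17098832 -0.01191332 -0.98520103]] [  53.36712592  526.09308359 1122.15062497] [ 326.28862915   69.61015061 1194.79461217]
```

View pics/scene0.png

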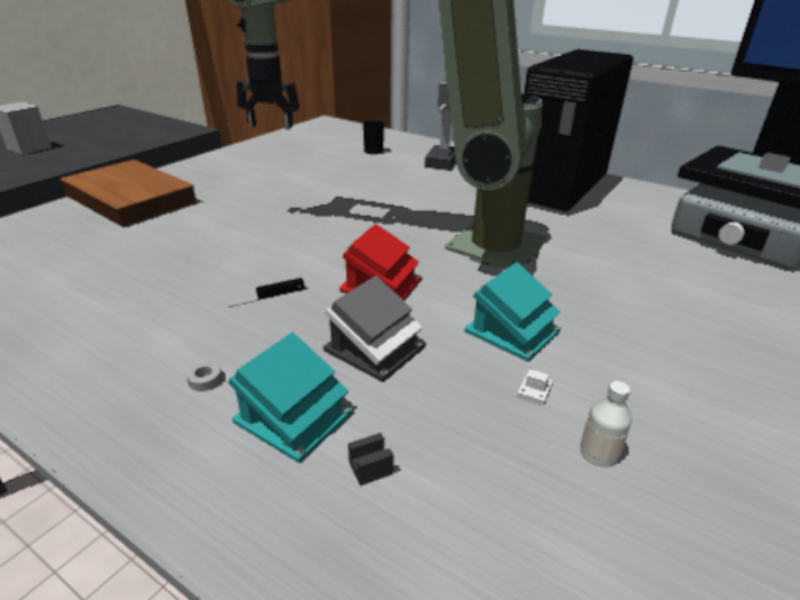

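View pics/top0.png

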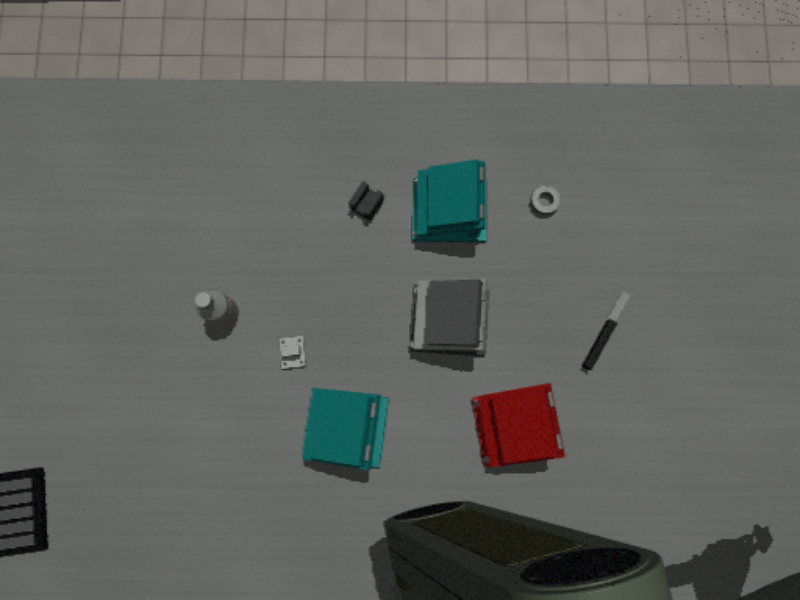

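The nest meant is the grey and white one, at top (448,318) and scene (375,325). The pry is at top (605,335), with its blade pointing up-right. The part is at top (291,352), the ring at (545,200), the V-block at (366,202) and the bottle at (212,305). Next I'll measure with depth and masks.

```bash
cat > h.py <<'E'
import numpy as np,cv2
def load(n): return dict(np.load(n))
def cloud(f):
    v,u=np.mgrid[:384,:512]; z=f["range_z"].astype(float)
    p=np.stack([(u-f["cx"])/f["fx"]*z,(v-f["cy"])/f["fy"]*z,z],-1)
    w=(p-f["t"])@f["R"]; w[z<=0]=np.nan; return w
def ray(f,uv,h):  # pixels onto plane z=h
    uv=np.atleast_2d(np.asarray(uv,float)); d=np.c_[(uv[:,0]-f["cx"])/f["fx"],(uv[:,1]-f["cy"])/f["fy"],np.ones(len(uv))]@f["R"]
    c=-f["R"].T@f["t"]; return c+d*((h-c[2])/d[:,2])[:,None]
def plane(P):
    for _ in range(4):
        c=P.mean(0); n=np.linalg.svd(P-c,full_matrices=False)[2][2]; n*=np.sign(n[2]); r=(P-c)@n
        P=P[abs(r)<max(1.5,2*r.std())]
    return c,n,r.std()
E
python3 - <<'E'
from h import *
import cv2
f=load("top0.npz"); w=cloud(f); g=load("scene0.npz"); ws=cloud(g)
for nm,(u,v) in dict(cover=(288,200),pry=(384,222),part=(186,225),ledge=(267,200),bench=(330,200)).items():
    print(nm,w[v,u],f["img"][v,u])
def blob(f,w,u0,u1,v0,v1,zmin,zmax,lo,hi):
    m=np.zeros((384,512),np.uint8); s=np.s_[v0:v1,u0:u1]; im=f["img"][s].astype(int).mean(-1)
    m[s]=((im>=lo)&(im<=hi)&(w[s][...,2]>zmin)&(w[s][...,2]<zmax)); return m
# zcheck of bench
print("bench z",np.nanmedian(w[100:250,320:350,2]),np.nanstd(w[100:250,325:345,2]))
for n,ff,ww,box in(("top",f,w,(255,320,170,235)),("scene",g,ws,(200,280,170,245))):
    u0,u1,v0,v1=box; s=np.s_[v0:v1,u0:u1]
    P=ww[s].reshape(-1,3); I=ff["img"][s].reshape(-1,3).mean(1)
    ok=(P[:,2]>75)&(I<110)&(P[:,2]<150)
    c,nn,sd=plane(P[ok]); 
    yaw=np.arctan2(-nn[1],-nn[0]); print(n,"n",c,nn,sd,"tilt",np.degrees(np.arccos(nn[2])),"yaw",np.degrees(yaw),ok.sum())
    m=np.zeros((384,512),np.uint8); m[s]=(ok&(abs((P-c)@nn)<3)).reshape(m[s].shape)
    k=max(cv2.findContours(m,0,1)[0],key=cv2.contourArea)[:,0,:]
    # contour pixels onto plane
    d=np.c_[(k[:,0]-ff["cx"])/ff["fx"],(k[:,1]-ff["cy"])/ff["fy"],np.ones(len(k))]@ff["R"]; o=-ff["R"].T@ff["t"]
    X=o+d*(((c-o)@nn)/(d@nn))[:,None]
    ex=np.array([np.cos(yaw),np.sin(yaw),0]); ex-=nn*(ex@nn); ex/=np.linalg.norm(ex); ey=np.cross(nn,ex)
    q=np.c_[(X-c)@ex,(X-c)@ey].astype(np.float32); r=cv2.minAreaRect(q); print(r)
    C=c+ex*r[0][0]+ey*r[0][1]; a=(r[2]+45)%90-45; yw=yaw+np.radians(a)*1
    print("cover roof centre",C,"bed origin",C-22*nn,"rect a",a)
b=f["img"].astype(int)
cv2.imwrite("pics/crop.png",np.hstack([cv2.resize(f["img"][180:245,u:u+65,::-1],(400,400),interpolation=2) for u in(155,360)]))
E
```

```text
cover [515.11776351   2.26164937 100.30686899] [67 68 68]
pry [ 466.97348785 -275.72854541   19.92921632] [24 23 26]
part [454.00808173 283.13636253  35.51225723] [152 153 152]
ledge [523.48960169  57.75525092  49.90136146] [127 130 125]
bench [ 5.33175072e+02 -1.26516576e+02 -4.21912159e-01] [104 104 102]
bench z -0.44003179488149474 10.075746014092017
top n [517.15332178  -0.9899174   98.16255345] [0.0279359  0.41699376 0.90847994] 1.912513892600633 tilt 24.703872135285135 yaw -93.83272153015257 1603
((-1.05377197265625, 0.6025428771972656), (93.95245361328125, 112.553955078125), 0.1639619767665863)
cover roof centre [ 5.17818509e+02 -7.50040351e-02  9.77221521e+01] bed origin [517.20391882  -9.24886667  77.73559356] rect a 0.1639619767665863
scene n [522.02980565   1.6481989   96.36409435] [0.02982078 0.4196326  0.90720406] 1.238379736430484 tilt 24.878212152768622 yaw -94.06483528368284 1176
((0.0200042724609375, -3.0836105346679688), (114.75521087646484, 92.86046600341797), 89.92061614990234)
cover roof centre [518.95266559   1.84867914  96.37250997] bed origin [518.29660839  -7.38323814  76.41402074] rect a -0.07938385009765625
```

View pics/crop.png

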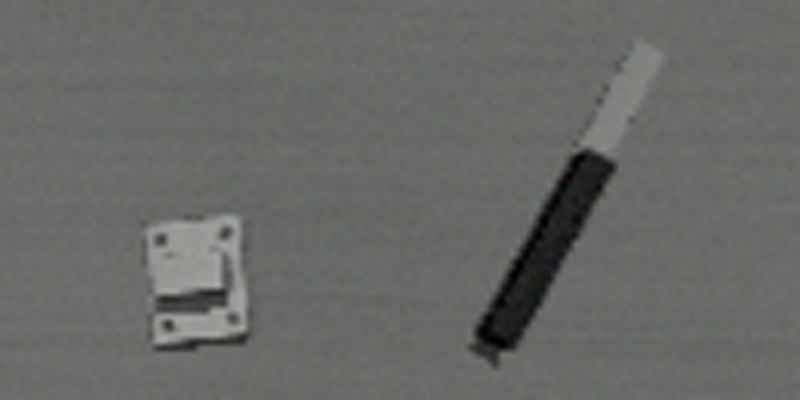

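The crop shows the part at left, with its foot's 56 mm side along image vertical and its rib along image horizontal. At right is the pry, black handle with the blade tip up-right.

Run:
```python
from h import *
f=load("top0.npz"); w=cloud(f); im=f["img"].astype(int).mean(-1); z=w[...,2]
def rect(mask,box,h,nm):
    u0,u1,v0,v1=box; m=np.zeros((384,512),np.uint8); m[v0:v1,u0:u1]=mask[v0:v1,u0:u1]
    k=max(cv2.findContours(m,0,1)[0],key=cv2.contourArea)[:,0,:]
    X=ray(f,k,h)[:,:2].astype(np.float32); r=cv2.minAreaRect(X); print(nm,r,m.sum()); print(cv2.boxPoints(r).round(1).tolist())
    x,y,c=*X.mean(0),0; 
    ys,xs=np.nonzero(m); Q=ray(f,np.c_[xs,ys],h)[:,:2]; d=np.linalg.svd(Q-Q.mean(0),full_matrices=False)[2][0]; print("  mean",Q.mean(0),"axis deg",np.degrees(np.arctan2(d[1],d[0])))
print(np.unique(z[195:240,370:390].round(-1),return_counts=True))
rect(im<60,(365,410,180,240),24,"handle top")
rect((im<60)&(z>12),(365,410,180,240),24,"handle z")
rect((im>118),(385,415,180,215),2,"blade")
rect((im>125),(170,205,205,245),12,"part foot")
rect((im>100)&(z>24),(170,205,205,245),36,"rib")
rect((im>60)&(z>5),(170,205,205,245),12,"part all")
```

```text
(array([-10.,   0.,  10.,  20.,  30.,  nan]), array([ 23, 666,  32, 149,  29,   1]))
handle top ((469.76434326171875, -270.76409912109375), (19.434288024902344, 108.83098602294922), 59.25838088989258) 255
[[418.0, -251.3000030517578], [511.6000061035156, -306.8999938964844], [521.5, -290.20001220703125], [428.0, -234.60000610351562]]
  mean [ 470.25512277 -271.07241417] axis deg 148.86399908566673
handle z ((472.47027587890625, -273.4956970214844), (17.58795738220215, 101.53971862792969), 58.58369064331055) 218
[[424.6000061035156, -254.5], [511.20001220703125, -307.5], [520.4000244140625, -292.5], [433.70001220703125, -239.5]]
  mean [ 471.96633082 -273.03806089] axis deg 148.66637172641975
blade ((547.5646362304688, -319.132080078125), (15.440136909484863, 57.19800567626953), 61.506954193115234) 97
[[518.7000122070312, -312.29998779296875], [569.0, -339.6000061035156], [576.4000244140625, -326.0], [526.0999755859375, -298.70001220703125]]
  mean [ 547.42871915 -319.35369149] axis deg 148.83797802784576
part foot ((456.9156494140625, 285.95501708984375), (54.78410720825195, 41.97206
[... 185 characters left out ...]
458.71059551 286.27560992] axis deg -171.88786822304226
rib ((456.74908447265625, 286.1501159667969), (16.801925659179688, 33.309181213378906), 0.2801358699798584) 71
[[448.29998779296875, 302.79998779296875], [448.3999938964844, 269.5], [465.20001220703125, 269.5], [465.1000061035156, 302.79998779296875]]
  mean [457.097417   286.21522249] axis deg -81.10302696576382
part all ((457.0659484863281, 285.9351806640625), (58.010643005371094, 44.12907791137695), 7.565276622772217) 305
[[425.3999938964844, 304.0], [431.20001220703125, 260.20001220703125], [488.70001220703125, 267.8999938964844], [482.8999938964844, 311.6000061035156]]
  mean [457.44931134 285.45040354] axis deg -171.42508929474965
```

Call:
{"method": "servo_tool", "body": {"commands": [[[24,21,-8],0.187],[[48,43,-17],0.373],[[72,64,-25],0.56],[[96,85,-34],0.746],[[120,107,-42],0.933],[[145,128,-50],1.12],[[169,149,-59],1.306],[[193,171,-67],1.493],[[217,192,-76],1.679],[[241,213,-84],1.866],[[265,234,-92],2.05],[[289,256,-101],2.239]], "gripper": 60}}

```text
time_s: 1.6
eef_pos: [490.8, -281.6, 129.6]
eef_rot: [-0.838, -3.027, -0.0]
force: [-0.9, 0.1, 0.0]
width: 0.702
finger_force: 0.0
```

Call:
{"method": "servo_tool", "body": {"commands": [[[0,0,0],0],[[0,0,-40],0],[[0,0,-80],0],[[0,0,-105],0],[[0,0,-118],0],[[0,0,-126],0],[[0,0,-126],0]]}}

```text
time_s: 2.48
eef_pos: [490.4, -283.0, 4.5]
eef_rot: [0.848, 3.025, -0.0]
force: [0.3, 0.0, 1.2]
width: 0.705
finger_force: 0.0
```

Call:
{"method": "servo_tool", "body": {"commands": [[[0,0,-1],0],[[0,0,-1],0],[[0,0,-1],0],[[0,0,-1],0],[[0,0,-1],0],[[0,0,-1],0]], "gripper": 5, "grip_force": 100}}

```text
time_s: 3.22
eef_pos: [491.1, -283.2, 4.5]
eef_rot: [0.847, 3.024, -0.001]
force: [-1.6, -1.0, 5.9]
width: 0.162
finger_force: 99.1
```

Call:
{"method": "servo_tool", "body": {"commands": [[[0,0,30],0],[[0,0,70],0],[[0,0,110],0],[[0,0,110],0]]}}

```text
time_s: 3.72
eef_pos: [492.9, -284.4, 117.2]
eef_rot: [0.845, 3.018, -0.005]
force: [1.0, 0.2, -1.7]
width: 0.161
finger_force: 98.4
```

Run:
```python
from bench import arm, imaging
from h import *
s=arm.observe(); print(s["eef_pos"],s["eef_rot"],s["width"],s["finger_force"])
f=imaging.grab_frame("scene"); np.savez("s1.npz",**f); cv2.imwrite("pics/s1.png",cv2.resize(f["img"][40:260,100:380,::-1],(760,600)))
```

```text
[ 492.89650847 -284.41841391  117.17340954] [ 0.84526564  3.01755019 -0.00498719] 0.16142294367937654 98.35584998130798
```

View pics/s1.png

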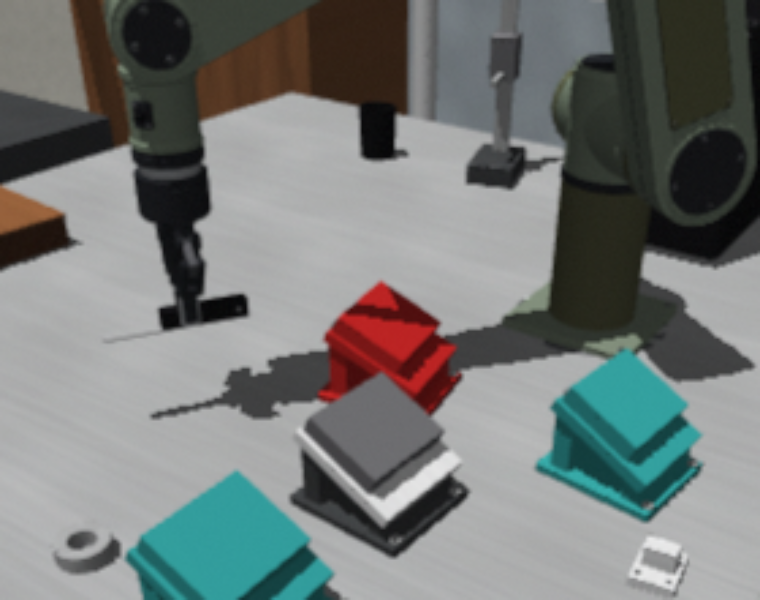

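Call:
{"method": "servo_tool", "body": {"commands": [[[0,0,50],0],[[5,15,90],-0.1],[[10,60,90],-0.25],[[14,105,90],-0.4],[[18,150,90],-0.55],[[22,195,90],-0.7],[[26,240,90],-0.85],[[30,285,90],-1.0],[[34,330,90],-1.094],[[38,380,90],-1.094],[[38,430,90],-1.094],[[38,435,90],-1.094]]}}

```text
time_s: 5.28
eef_pos: [526.4, 155.2, 200.6]
eef_rot: [-2.29, -2.146, 0.005]
force: [-0.1, 0.3, -0.5]
width: 0.166
finger_force: 98.3
```

Call:
{"method": "servo_tool", "body": {"commands": [[[0,0,-40],0],[[0,0,-80],0],[[0,0,-110],0],[[0,0,-120],0],[[0,0,-120],0],[[0,0,-120],0]]}}

```text
time_s: 6.02
eef_pos: [529.7, 152.3, 84.6]
eef_rot: [2.296, 2.141, 0.003]
force: [0.8, 1.3, -0.9]
width: 0.163
finger_force: 98.3
```

Run:
```python
from bench import arm, imaging
from h import *
s=arm.observe(); print(s["eef_pos"],s["eef_rot"],s["width"],s["force"],s["ft_torque"])
f=imaging.grab_frame("scene"); np.savez("s2.npz",**f); g=imaging.grab_frame("top");np.savez("t2.npz",**g)
a=cv2.resize(f["img"][150:260,190:290,::-1],(400,440),interpolation=2);b=cv2.resize(g["img"][150:260,210:310,::-1],(400,440),interpolation=2)
cv2.imwrite("pics/s2.png",np.hstack([a,b]))
```

```text
[529.65383326 152.27328642  84.62882813] [2.29644826 2.14141348 0.0032802 ] 0.16264564722216965 [ 0.8397062   1.32816453 -0.90728623] [-0.02003563 -0.02581257  0.00113217]
```

View pics/s2.png

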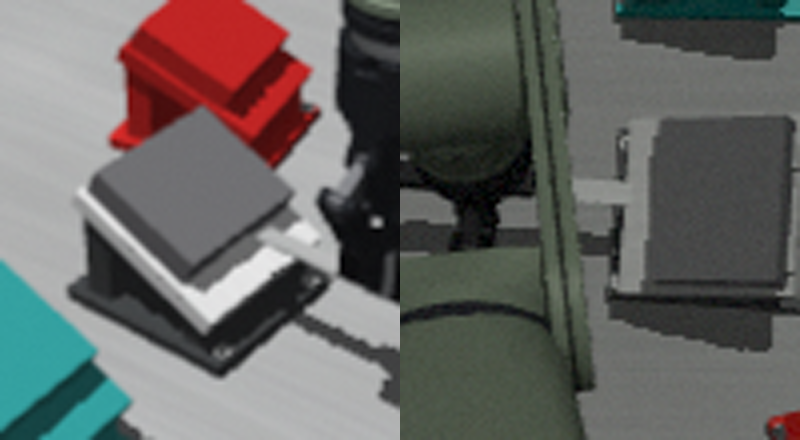

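The scene crop shows the blade level, pointing at the middle of the cover's front wall, with its tip around (262,238). The top crop shows the blade entering over the ledge at row ~190, near the cover's midline.

Run:
```python
from h import *
g=load("t2.npz"); f=load("s2.npz")
im=g["img"].astype(int).mean(-1)
# blade centreline in the gap before ledge
for u in range(354-0,368,3) if False else range(352,372,3): pass
w=cloud(g)
for u in range(355-0,0,-1): break
for u in range(353,370,4): pass
for u in (254,257,260,263): 
    col=im[180:215,u]; r=np.nonzero(col>125)[0]+180
    print(u,r, ray(g,[[u,r.mean()]],81)[0].round(1) if len(r) else 0, w[int(r.mean()),u].round(1) if len(r) else 0)
# slot: cover outline edges along front wall in top0
print("scene tip rays", ray(f,[[255.5,209],[254,208],[257,210]],81).round(1))
```

```text
254 [195 196 197 198 199] [526.2  93.4  81. ] [526.   93.4  82.4]
257 [195 196 197 198 199 200] [524.9  85.2  81. ] [526.2  85.3  81.1]
260 [195 196 197 198 199 200] [524.9  77.1  81. ] [526.6  77.1  79.5]
263 [195 196 197 198 199 200] [525.  69.  81.] [525.9  69.   83.7]
scene tip rays [[527.7  60.7  81. ]
 [526.2  54.9  81. ]
 [529.2  66.4  81. ]]
```

Call:
{"method": "servo_tool", "body": {"commands": [[[-2,-4,-6],0],[[-3,-10,-14],0],[[-3,-10,-20],0],[[-3,-10,-24],0],[[-3,-10,-24],0]]}}

```text
time_s: 6.75
eef_pos: [525.0, 142.4, 58.7]
eef_rot: [-2.297, -2.143, 0.001]
force: [-0.4, 0.8, -1.2]
width: 0.16
finger_force: 98.3
```

Call:
{"method": "servo_tool", "body": {"commands": [[[0,0,-1],0],[[0,0,-2],0],[[0,0,-2],0]]}}

```text
time_s: 7.12
eef_pos: [525.4, 142.5, 57.3]
eef_rot: [2.297, 2.143, 0.0]
force: [-0.1, 0.5, -0.7]
width: 0.163
finger_force: 98.3
```

Call:
{"method": "servo_tool", "body": {"commands": [[[0,0,-0.7],0],[[0,0,-1.5],0],[[0,0,-1.5],0]]}}

```text
time_s: 7.5
eef_pos: [525.5, 142.4, 56.0]
eef_rot: [2.297, 2.143, 0.0]
force: [-0.1, -0.5, 2.6]
width: 0.159
finger_force: 98.5
```

Call:
{"method": "servo_tool", "body": {"commands": [[[0,-2,1.6],0],[[0,-5,3],0],[[0,-8,4.4],0],[[0,-11,5.8],0],[[0,-13,6.6],0],[[0,-13,6.6],0]]}}

```text
time_s: 8.25
eef_pos: [525.4, 129.1, 62.5]
eef_rot: [2.297, 2.143, -0.0]
force: [0.2, -0.3, -0.2]
width: 0.161
finger_force: 98.4
```

Call:
{"method": "servo_tool", "body": {"commands": [[[0,-1,0.5],0],[[0,-2,0.9],0],[[0,-3,1.4],0],[[0,-3,1.4],0]]}}

```text
time_s: 8.75
eef_pos: [525.3, 126.3, 63.8]
eef_rot: [2.297, 2.143, -0.0]
force: [0.8, 0.6, -1.1]
width: 0.165
finger_force: 98.4
```

Call:
{"method": "servo_tool", "body": {"commands": [[[0,-1,0.4],0],[[0,-2,0.8],0],[[0,-2,0.8],0]]}}

```text
time_s: 9.12
eef_pos: [525.4, 124.4, 64.7]
eef_rot: [2.297, 2.143, 0.0]
force: [-1.2, 1.0, 0.2]
width: 0.159
finger_force: 98.4
```

Call:
{"method": "servo_tool", "body": {"commands": [[[0,-1,0.3],0],[[0,-1.5,0.6],0],[[0,-1.5,0.6],0]]}}

```text
time_s: 9.5
eef_pos: [525.5, 122.9, 65.3]
eef_rot: [2.297, 2.143, 0.0]
force: [0.0, 1.9, -0.3]
width: 0.162
finger_force: 98.4
```

Call:
{"method": "servo_tool", "body": {"commands": [[[0,-0.5,2],0],[[0,-1,4],0],[[0,-1,4],0]]}}

```text
time_s: 9.88
eef_pos: [524.8, 121.9, 68.8]
eef_rot: [-2.297, -2.142, 0.001]
force: [0.1, 0.8, -2.2]
width: 0.159
finger_force: 98.0
```

Run:
```python
from bench import arm, imaging
from h import *
s=arm.observe(); print(s["eef_pos"],s["eef_rot"],s["width"],s["force"],s["ft_torque"])
f=imaging.grab_frame("scene"); np.savez("s3.npz",**f)
cv2.imwrite("pics/s3.png",cv2.resize(f["img"][150:250,190:290,::-1],(600,600),interpolation=2))
```

```text
[524.7734572  121.89849208  68.84921245] [-2.29687597e+00 -2.14200070e+00  1.34106493e-03] 0.1587543358791202 [ 0.09670394  0.79681426 -2.1728278 ] [ 0.41935778  0.01019381 -0.00463875]
```

View pics/s3.png

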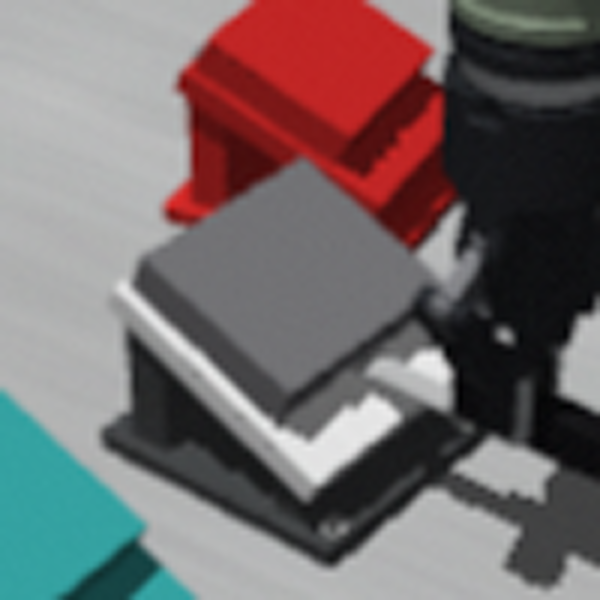

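The scene shows the blade under the cover's front wall, around crop (400,375). The 0.42 Nm moment confirms it is engaged. Now I'll work out the arc.

Run:
```python
import numpy as np
H=np.array([41.7,97.4]); x0,z0=-35.5,66.4
for th in [2,6,10,15,20,25,30,36,42,48,54,60,66,72,78,84,90,96,102,106,109,111]:
    p=np.radians(th-25); d=np.array([-np.cos(p),np.sin(p)]); n=np.array([np.sin(p),np.cos(p)])
    if th<70:
        s=92 if th<25 else 88
        e=H+s*d+5*n; pen=min(8.3+0.4*(th-2),14); t=e+[pen,0]
    else: t=H+75*d+18*n
    print(th,"tip",t.round(1),"shift x %.1f y %.1f z %.1f"%(-(t[0]-x0)*.068,-(t[0]-x0)*.998,t[1]-z0))
```

```text
2 tip [-36.6  66.1] shift x 0.1 y 1.1 z -0.3
6 tip [-37.   72.2] shift x 0.1 y 1.5 z 5.8
10 tip [-37.   78.4] shift x 0.1 y 1.5 z 12.0
15 tip [-36.3  86.3] shift x 0.1 y 0.8 z 19.9
20 tip [-36.4  94.4] shift x 0.1 y 0.9 z 28.0
25 tip [-32.3 102.4] shift x -0.2 y -3.2 z 36.0
30 tip [-31.5 110.1] shift x -0.3 y -4.0 z 43.7
36 tip [-29.7 119.1] shift x -0.4 y -5.8 z 52.7
42 tip [-27.  127.9] shift x -0.6 y -8.5 z 61.5
48 tip [-23.4 136.4] shift x -0.8 y -12.1 z 70.0
54 tip [-18.8 144.4] shift x -1.1 y -16.6 z 78.0
60 tip [-13.5 152. ] shift x -1.5 y -21.9 z 85.6
66 tip [ -7.4 158.9] shift x -1.9 y -28.0 z 92.5
72 tip [  3.7 164.5] shift x -2.7 y -39.1 z 98.1
78 tip [ 10.9 168.1] shift x -3.2 y -46.3 z 101.7
84 tip [ 18.5 171. ] shift x -3.7 y -53.9 z 104.6
90 tip [ 26.3 173. ] shift x -4.2 y -61.7 z 106.6
96 tip [ 34.3 174.2] shift x -4.7 y -69.7 z 107.8
102 tip [ 42.4 174.5] shift x -5.3 y -77.7 z 108.1
106 tip [ 47.7 174.3] shift x -5.7 y -83.1 z 107.9
109 tip [ 51.8 173.9] shift x -5.9 y -87.1 z 107.5
111 tip [ 54.4 173.5] shift x -6.1 y -89.7 z 107.1
```

Call:
{"method": "servo_tool", "body": {"commands": [[[0,0,4],0],[[0,0,8],0],[[0,0,12],0],[[0,0,16],0],[[0,0,20],0],[[0,-1,24],0],[[0,-2,28],0],[[0,-2,28],0]]}}

```text
time_s: 10.92
eef_pos: [525.7, 119.6, 97.7]
eef_rot: [2.297, 2.142, 0.0]
force: [-0.1, -0.5, -1.9]
width: 0.162
finger_force: 98.2
```

Call:
{"method": "servo_tool", "body": {"commands": [[[0,-1,4],0],[[0,-2,8],0],[[0,-2,12],0],[[0,-3,16],0],[[0,-3,20],0],[[0,-4,24],0],[[0,-5,29],0],[[-1,-7,34],0],[[-1,-7,34],0]]}}

```text
time_s: 12.05
eef_pos: [525.0, 112.8, 132.0]
eef_rot: [2.297, 2.142, 0.002]
force: [-0.5, 0.1, -1.4]
width: 0.165
finger_force: 98.2
```

Run:
```python
from bench import arm, imaging
from h import *
s=arm.observe(); print(s["time_s"],s["eef_pos"],s["width"],s["force"],s["ft_torque"])
f=imaging.grab_frame("scene"); np.savez("s4.npz",**f)
cv2.imwrite("pics/s4.png",cv2.resize(f["img"][120:250,180:310,::-1],(600,600),interpolation=2))
```

```text
12.05 [524.97002401 112.80812745 132.04182254] 0.1645972306044089 [-0.5198156   0.11672814 -1.39691191] [0.01410658 0.00672436 0.06270103]
```

View pics/s4.png

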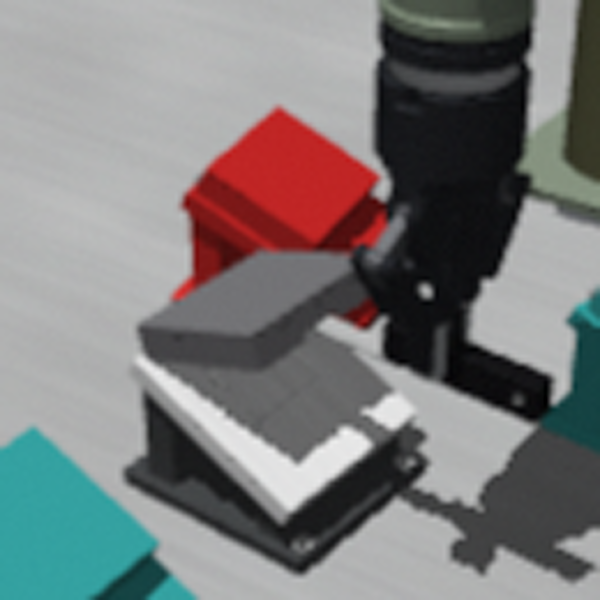

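The scene shows the cover lifted part way (roof around crop (260,300)), with the blade hidden behind it. I'll measure its angle and find the blade.

```bash
cat >> h.py <<'E'
def coverplane(f,box):
    u0,u1,v0,v1=box; s=np.s_[v0:v1,u0:u1]; P=cloud(f)[s].reshape(-1,3); I=f["img"][s].reshape(-1,3).astype(int)
    g=I.mean(1); ok=(g<125)&(g>50)&(np.ptp(I,axis=1)<12)&(P[:,2]>90)&(P[:,2]<200)
    N=np.c_[(P-[517.7,-8.4,0])@[-.068,-.998,0],(P-[517.7,-8.4,0])@[.998,-.068,0],P[:,2]]
    ok&=(abs(N[:,0])<90)&(abs(N[:,1])<60)
    return N[ok],plane(N[ok])
E
python3 - <<'E'
from bench import imaging
from h import *
g=imaging.grab_frame("top"); np.savez("t4.npz",**g)
for n,f,b in(("s",load("s4.npz"),(205,265,170,205)),("t",g,(255,330,165,235))):
    N,(c,nn,sd)=coverplane(f,b); print(n,len(N),c.round(1),nn.round(3),sd.round(2),"theta",25+np.degrees(np.arctan2(nn[0],nn[2])))
    print(np.percentile(N,[2,50,98],axis=0).round(0))
cv2.imwrite("pics/t4.png",cv2.resize(g["img"][140:250,210:320,::-1],(600,600),interpolation=2))
E
```

```text
s 822 [ -7.1  14.3 132. ] [0.256 0.047 0.965] 3.94 theta 39.85584814974815
[[-46. -48. 105.]
 [-10.  23. 131.]
 [ 44.  56. 145.]]
t 1455 [  3.9  -1.  132.3] [ 0.311 -0.     0.95 ] 1.56 theta 43.12018207961109
[[-44. -55. 117.]
 [  3.  -1. 132.]
 [ 46.  53. 147.]]
```

View pics/t4.png

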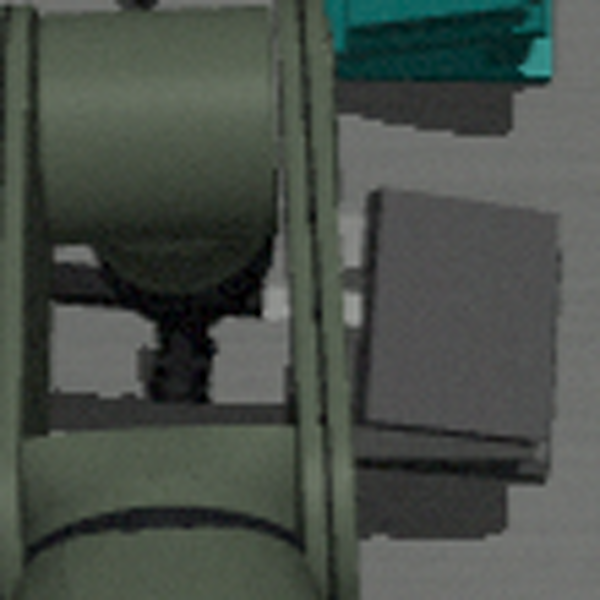

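The top view puts the cover at about 43°, as planned, with the blade still under its front edge at (345,305). I'll carry on along the arc.

Call:
{"method": "servo_tool", "body": {"commands": [[[0,-2,5],0],[[0,-5,10],0],[[0,-8,15],0],[[-1,-13,21],0],[[-1,-17,25],0],[[-1,-21,29],0],[[-1,-26,32],0],[[-2,-31,35],0],[[-2,-36,37],0],[[-2,-36,37],0]]}}

```text
time_s: 13.4
eef_pos: [522.5, 76.2, 168.5]
eef_rot: [2.297, 2.142, -0.0]
force: [-0.1, 0.6, -1.1]
width: 0.158
finger_force: 98.3
```

Call:
{"method": "servo_tool", "body": {"commands": [[[0,-4,2],0],[[0,-8,3],0],[[0,-12,4],0],[[-1,-16,5],0],[[-1,-20,6],0],[[-1,-24,6],0],[[-2,-28,6],0],[[-2,-32,7],0],[[-2,-36,7],0],[[-2,-36,7],0]]}}

```text
time_s: 14.65
eef_pos: [520.1, 40.4, 175.0]
eef_rot: [2.298, 2.142, -0.001]
force: [-0.6, 0.4, -0.3]
width: 0.163
finger_force: 98.2
```

Run:
```python
from bench import arm, imaging
from h import *
s=arm.observe(); print(s["time_s"],s["eef_pos"],s["width"],s["force"],s["ft_torque"])
f=imaging.grab_frame("scene"); np.savez("s5.npz",**f)
cv2.imwrite("pics/s5.png",cv2.resize(f["img"][110:250,170:310,::-1],(600,600),interpolation=2))
```

```text
14.65 [520.14872203  40.38124876 175.03562994] 0.1627161211674789 [-0.63521058  0.39629601 -0.28429661] [-0.00891475  0.02458844 -0.07855862]
```

View pics/s5.png

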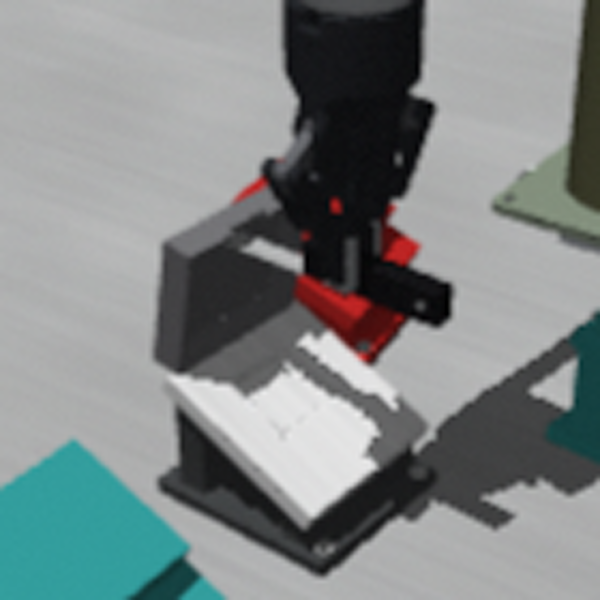

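The cover is nearly upright, its inner roof around (240,300), and the blade tip rests against it. I'll push on gently to the stop.

Call:
{"method": "servo_tool", "body": {"commands": [[[0,-2,0],0],[[0,-4,0],0],[[-0.4,-6,0],0],[[-0.4,-6,0],0]]}}

```text
time_s: 15.2
eef_pos: [520.0, 35.0, 175.1]
eef_rot: [-2.297, -2.143, -0.001]
force: [0.5, 2.1, -2.2]
width: 0.165
finger_force: 98.2
```

Call:
{"method": "servo_tool", "body": {"commands": [[[0,-1,0],0],[[0,-2,0],0],[[0,-3,0],0],[[0,-3,0],0]]}}

```text
time_s: 15.7
eef_pos: [520.0, 34.6, 175.4]
eef_rot: [-2.294, -2.141, -0.006]
force: [-0.4, 7.8, -0.7]
width: 0.167
finger_force: 98.4
```

Run:
```python
from bench import arm, imaging
from h import *
s=arm.observe(); print(s["time_s"],s["eef_pos"],s["width"],s["force"],s["ft_torque"])
f=imaging.grab_frame("scene"); np.savez("s6.npz",**f)
N,_=coverplane(f,(205,250,150,200)); N=N[(N[:,0]>20)&(N[:,2]>105)]; c,n,sd=plane(N); print(len(N),c,n,sd,25+np.degrees(np.arctan2(n[0],n[2])))
```

```text
15.7 [520.02377113  34.63239567 175.43369578] 0.1674025022249461 [-0.40005751  7.77030172 -0.72030299] [ 1.63854348 -0.00942034 -0.07268887]
348 [ 44.80403628  29.76407416 165.21917377] [0.98913378 0.02076898 0.14554388] 6.256722596031656 106.62940635192201
```

Call:
{"method": "servo_tool", "body": {"commands": [[[0,5,0],0],[[0,20,0],0],[[0,50,0],0],[[20,85,0],0],[[50,120,-20],0],[[80,158,-60],0],[[80,158,-100],0],[[80,158,-140],0],[[80,158,-155],0],[[80,158,-162],0],[[80,158,-162],0]]}}

```text
time_s: 17.12
eef_pos: [601.0, 190.0, 14.3]
eef_rot: [2.297, 2.142, 0.003]
force: [0.5, 0.2, -1.0]
width: 0.16
finger_force: 98.3
```

Call:
{"method": "servo_tool", "body": {"commands": [[[0,0,-2],0],[[0,0,-4],0],[[0,0,-6],0],[[0,0,-7],0],[[0,0,-7],0]]}}

```text
time_s: 17.75
eef_pos: [599.8, 189.9, 6.0]
eef_rot: [-2.297, -2.143, 0.001]
force: [0.2, -0.1, -0.3]
width: 0.164
finger_force: 98.3
```

Call:
{"method": "servo_tool", "body": {"commands": [[[0,0,-1],0],[[0,0,-1.6],0],[[0,0,-1.6],0]]}}

```text
time_s: 18.12
eef_pos: [599.9, 189.9, 4.6]
eef_rot: [-2.297, -2.143, 0.0]
force: [-0.6, -0.0, -0.2]
width: 0.164
finger_force: 98.6
```

Call:
{"method": "servo_tool", "body": {"commands": [[[0,0,0],0],[[0,0,0],0],[[0,0,0],0],[[0,0,0],0],[[0,0,40],0],[[0,0,90],0],[[0,0,140],0],[[0,0,140],0]], "gripper": 50}}

```text
time_s: 19.12
eef_pos: [604.2, 190.7, 151.1]
eef_rot: [2.292, 2.138, 0.016]
force: [0.5, -0.1, 0.3]
width: 0.584
finger_force: 0.0
```

Run:
```python
from bench import arm, imaging
from h import *
s=arm.observe(); print(s["time_s"],s["joint_pos"].round(2),s["eef_pos"],s["width"],s["force"])
f=imaging.grab_frame("scene"); np.savez("s7.npz",**f)
cv2.imwrite("pics/s7.png",cv2.resize(f["img"][110:300,170:400,::-1],(726,600),interpolation=2))
N,_=coverplane(f,(205,250,150,200)); N=N[(N[:,0]>20)&(N[:,2]>105)]; c,n,sd=plane(N); print(len(N),c,n,sd,25+np.degrees(np.arctan2(n[0],n[2])))
```

```text
19.125 [0.17 0.39 1.48 0.   1.26 0.24] [604.20932032 190.73514666 151.09095715] 0.5844922129962988 [ 0.46435612 -0.05814925  0.25341259]
339 [ 44.43035294  28.69957239 167.62762689] [0.98981035 0.0081477  0.14215869] 6.369759324095637 106.82694703741359
```

View pics/s7.png

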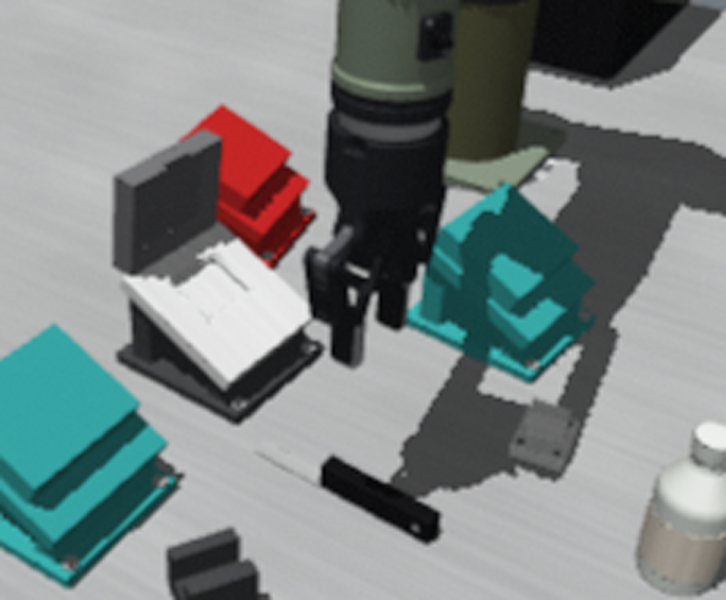

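The scene shows the cover standing open (crop (165,200)), the pry flat on the bench well clear of the nest (345,490), and the part at (545,438). Now I'll get the part.

Call:
{"method": "servo_tool", "body": {"commands": [[[-40,30,0],0.06],[[-80,60,0],0.12],[[-120,90,0],0.2],[[-144,105,0],0.2],[[-144,105,-30],0.2],[[-144,105,-70],0.2],[[-144,105,-95],0.2],[[-144,105,-110],0.2],[[-144,105,-110],0.2]]}}

```text
time_s: 20.3
eef_pos: [454.3, 294.1, 32.6]
eef_rot: [-2.071, -2.36, 0.006]
force: [-0.0, 0.3, -0.5]
width: 0.584
finger_force: 0.0
```

Run:
```python
from bench import arm
s=arm.observe(); print(s["joint_pos"].round(2),s["eef_pos"],s["eef_rot"],s["width"],s["force"])
```

```text
[ 0.41  0.39  1.77 -0.    0.99  0.28] [454.3292165  294.1193735   32.61688949] [-2.0707254  -2.36005813  0.00633377] 0.5839251684891064 [-0.04307549  0.34296086 -0.51107872]
```

Call:
{"method": "servo_tool", "body": {"commands": [[[0,0,-8],0],[[0,0,-15],0],[[0,0,-19],0],[[0,0,-19],0]]}}

```text
time_s: 20.8
eef_pos: [455.8, 294.8, 15.4]
eef_rot: [-2.072, -2.361, 0.001]
force: [-0.2, 0.4, -0.3]
width: 0.585
finger_force: 0.0
```

Call:
{"method": "servo_tool", "body": {"commands": [[[0,0,0],0],[[0,0,0],0],[[0,0,0],0],[[0,0,0],0],[[0,0,0],0],[[0,0,0],0]], "gripper": 5, "grip_force": 50}}

```text
time_s: 21.55
eef_pos: [456.5, 295.2, 16.1]
eef_rot: [2.072, 2.361, 0.002]
force: [0.4, 0.3, 3.7]
width: 0.197
finger_force: 51.2
```

Call:
{"method": "servo_tool", "body": {"commands": [[[0,0,30],0],[[0,0,80],0],[[0,0,130],0],[[0,0,130],0]]}}

```text
time_s: 22.05
eef_pos: [458.9, 296.2, 149.9]
eef_rot: [2.069, 2.359, 0.013]
force: [0.5, 0.2, -2.0]
width: 0.2
finger_force: 50.5
```

Run:
```python
from bench import arm, imaging
from h import *
s=arm.observe(); print(s["time_s"],s["joint_pos"].round(2),s["eef_pos"],s["width"],s["force"])
g=imaging.grab_frame("top"); np.savez("t8.npz",**g); f=imaging.grab_frame("scene"); np.savez("s8.npz",**f)
a=cv2.resize(g["img"][160:245,235:335,::-1],(400,340),interpolation=2);b=cv2.resize(f["img"][165:250,200:300,::-1],(400,340),interpolation=2)
cv2.imwrite("pics/t8.png",np.hstack([a,b]))
```

```text
22.05 [ 0.41  0.22  1.7  -0.    1.21  0.28] [458.90874143 296.23305402 149.93377816] 0.20004702088682594 [ 0.50902111  0.15539086 -2.04934079]
```

View pics/t8.png

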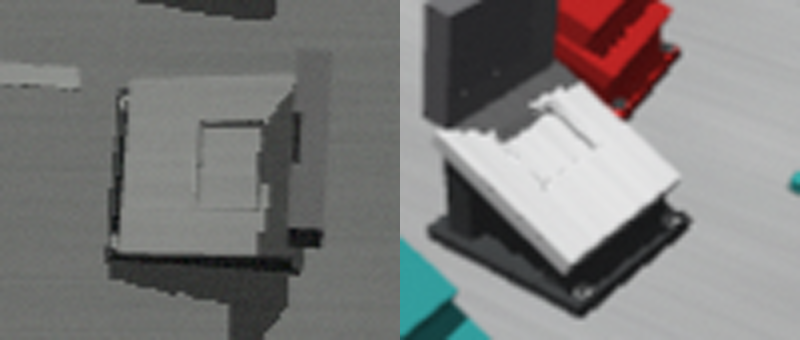

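That was my eleventh picture, one over the limit of 10, so I'll view no more and work from numbers. It shows the pocket at top crop (198–265, 124–210) and the cover fully back. I'll measure the bed and pocket edges numerically.

Run:
```python
from h import *
g=load("t8.npz"); im=cv2.GaussianBlur(g["img"],(3,3),0).astype(float).mean(-1)
yaw=np.radians(-93.9); e=np.array([np.cos(yaw),np.sin(yaw),0]); ey=np.array([-e[1],e[0],0]); O=np.array([517.7,-8.4,78.]); nn=-np.sin(np.radians(25))*e+np.cos(np.radians(25))*np.array([0,0,1]); ex=np.cross(ey,nn)
def bed(uv):
    uv=np.atleast_2d(np.array(uv,float)); d=np.c_[(uv[:,0]-g["cx"])/g["fx"],(uv[:,1]-g["cy"])/g["fy"],np.ones(len(uv))]@g["R"]; c=-g["R"].T@g["t"]
    X=c+d*(((O-c)@nn)/(d@nn))[:,None]-O; return np.c_[X@ex,X@ey]
def edge(p,lo,hi,sg):
    d=sg*np.gradient(p)[lo:hi]; i=lo+np.argmax(d); a,b,c=[sg*np.gradient(p)[j] for j in(i-1,i,i+1)]
    return i+0.5*(a-c)/(a-2*b+c+1e-9)
for nm,lo,hi,sg in(("bed far",174,186,1),("bed near",216,229,-1)):
    L=np.array([[u,edge(im[:,u],lo,hi,sg)] for u in range(268,283,2)]); B=bed(L); k=np.polyfit(B[:,0],B[:,1],1); print(nm,"y",np.median(B[:,1]),"slope deg",np.degrees(np.arctan(k[0])))
L=np.array([[edge(im[v],260,272,1),v] for v in range(186,216,3)]); B=bed(L); print("low edge x",np.median(B[:,0]),np.degrees(np.arctan(np.polyfit(B[:,1],B[:,0],1)[0])))
# pocket dark lines
for u in(289,292,295): 
    p=im[:,u]; a=188+np.argmin(p[188:195]); b=208+np.argmin(p[208:217]); print("pocket rows",a,b,bed([[u,a],[u,b]]).round(1).tolist())
for v in(196,200,204): p=im[v]; a=280+np.argmin(p[280:289]); print("pocket col",a,bed([[a,v]]).round(1))
w=cloud(g); # part held, seen from the top
m=((abs(w[...,2]-135)<45)&(abs(w[...,0]-457)<45)&(abs(w[...,1]-290)<50)); print(m.sum())
```

```text
bed far y 62.038925364614215 slope deg 0.7087938734664929
bed near y -62.62651349033909 slope deg -0.22505444928670823
low edge x -76.9749722572349 0.3577553107588635
pocket rows 191 212 [[-8.8, 26.5], [-4.9, -31.8]]
pocket rows 191 212 [[-0.0, 26.3], [3.8, -31.7]]
pocket rows 191 212 [[8.7, 26.2], [12.5, -31.7]]
pocket col 285 [[-19.7  12.6]]
pocket col 285 [[-18.9   1.4]]
pocket col 284 [[-21.1  -9.7]]
138
```

Call:
{"method": "servo_tool", "body": {"commands": [[[8,-40,0],-0.04],[[17,-80,0],-0.08],[[25,-120,0],-0.12],[[34,-160,0],-0.16],[[42,-200,0],-0.199],[[50,-240,0],-0.199],[[56,-268,0],-0.199],[[60,-283,0],-0.199],[[62,-291,0],-0.199],[[62,-294,0],-0.199],[[62,-294,0],-0.199],[[62,-294,0],-0.199]]}}

```text
time_s: 23.65
eef_pos: [517.8, 1.7, 145.6]
eef_rot: [-2.295, -2.145, -0.0]
force: [0.9, -0.0, -1.2]
width: 0.201
finger_force: 50.5
```

Run:
```python
from bench import arm
s=arm.observe(); r=s["eef_rot"]; print(s["eef_pos"],np.degrees(2*np.arctan2(r[1],r[0]))-90 if 0 else r,s["width"],s["force"],s["ft_torque"])
```

```text
[517.80804131   1.66862003 145.61838639] [-2.29494807e+00 -2.14515474e+00 -2.25997596e-04] 0.20123000315926937 [ 0.87632835 -0.03810247 -1.24383976] [-0.04296282  0.00072171 -0.0100368 ]
```

Call:
{"method": "servo_tool", "body": {"commands": [[[0.4,0,-12],0],[[0.4,0,-24],0],[[0.4,0,-34],0],[[0.4,0,-42],0],[[0.4,0,-46],0],[[0.4,0,-46],0],[[0.4,0,-46],0]]}}

```text
time_s: 24.52
eef_pos: [518.3, 1.3, 99.3]
eef_rot: [-2.296, -2.144, -0.001]
force: [1.3, 2.9, -2.3]
width: 0.195
finger_force: 50.6
```

Call:
{"method": "servo_tool", "body": {"commands": [[[0,0,-1],0],[[0,0,-2],0],[[0,0,-2],0]]}}

```text
time_s: 24.9
eef_pos: [518.5, 1.3, 97.8]
eef_rot: [-2.296, -2.144, -0.001]
force: [-0.6, 4.9, 0.7]
width: 0.196
finger_force: 50.9
```

Call:
{"method": "servo_tool", "body": {"commands": [[[0,0,-1],0],[[0,0,-1.5],0],[[0,0,-1.5],0]]}}

```text
time_s: 25.28
eef_pos: [518.6, 1.3, 96.3]
eef_rot: [-2.296, -2.144, -0.001]
force: [0.3, 4.5, 1.0]
width: 0.198
finger_force: 51.0
```

Call:
{"method": "servo_tool", "body": {"commands": [[[0,1,0],0],[[0,2,0],0],[[0,2,0],0],[[0,2,0],0]]}}

```text
time_s: 25.78
eef_pos: [518.1, 2.5, 95.8]
eef_rot: [-2.296, -2.144, 0.001]
force: [1.1, -0.1, -1.5]
width: 0.2
finger_force: 50.7
```

Call:
{"method": "servo_tool", "body": {"commands": [[[0,0,-0.7],0],[[0,0,-1.4],0],[[0,0,-1.4],0]]}}

```text
time_s: 26.15
eef_pos: [518.3, 2.9, 94.6]
eef_rot: [-2.296, -2.144, 0.0]
force: [-0.6, -0.5, -1.5]
width: 0.198
finger_force: 50.7
```

Call:
{"method": "servo_tool", "body": {"commands": [[[0,0,-0.7],0],[[0,0,-1.4],0],[[0,0,-1.4],0]]}}

```text
time_s: 26.52
eef_pos: [518.5, 2.9, 93.7]
eef_rot: [2.296, 2.144, 0.0]
force: [-1.8, 0.3, 2.1]
width: 0.192
finger_force: 51.1
```

The uphill edge is now on the pocket floor. I'll lighten the grip and swing the part down about that edge.

Call:
{"method": "servo_tool", "body": {"commands": [[[0,0,0],0],[[0,0,0],0],[[0,1,-1],0],[[0,2,-2],0],[[0.2,2.7,-3.1],0],[[0.2,2.7,-3.1],0]], "grip_force": 20}}

```text
time_s: 27.28
eef_pos: [519.3, 4.3, 92.4]
eef_rot: [2.293, 2.143, -0.002]
force: [-5.7, -1.6, 14.8]
width: 0.202
finger_force: 52.7
```

Call:
{"method": "servo_tool", "body": {"commands": [[[0,1,-1.2],0],[[0,2,-2.5],0],[[0.1,2.6,-3.7],0],[[0.1,2.6,-3.7],0]]}}

```text
time_s: 27.78
eef_pos: [519.5, 7.6, 88.9]
eef_rot: [2.294, 2.143, -0.0]
force: [-7.5, 0.2, 15.6]
width: 0.199
finger_force: 53.5
```

Run:
```python
from bench import arm
s=arm.observe(); print(s["time_s"],s["eef_pos"],s["width"],s["force"],s["ft_torque"],s["finger_force"])
```

```text
27.775 [519.52596978   7.63704357  88.90648653] 0.19856060330053704 [-7.4752614   0.16647947 15.5655359 ] [-0.52081166  0.95541645 -0.0758391 ] 53.490504026412964
```

Call:
{"method": "servo_tool", "body": {"commands": [[[-0.5,0,1.5],0],[[-1.2,0,1.5],0],[[-1.8,0,1.5],0],[[-1.8,0,1.5],0],[[-1.8,0,1.5],0]], "gripper": 5, "grip_force": 20}}

```text
time_s: 28.4
eef_pos: [519.2, 7.7, 89.3]
eef_rot: [2.293, 2.141, 0.005]
force: [1.8, -0.6, 5.9]
width: 0.196
finger_force: 52.1
```

Run:
```python
from bench import arm
s=arm.observe(); print(s["time_s"],s["eef_pos"],s["width"],s["force"],s["ft_torque"],s["finger_force"])
```

```text
28.4 [519.20223311   7.71560083  89.26586275] 0.1955367619462198 [ 1.82504614 -0.63035923  5.87153139] [-0.30509151 -0.22182848  0.00920314] 52.09983766078949
```

Call:
{"method": "servo_tool", "body": {"commands": [[[0.3,0.5,-1.5],0],[[0.3,1,-3],0],[[0.3,2,-4.5],0],[[0.3,2,-4.5],0]]}}

```text
time_s: 28.9
eef_pos: [519.5, 10.0, 86.0]
eef_rot: [2.293, 2.142, 0.005]
force: [-1.4, 1.3, 12.7]
width: 0.194
finger_force: 53.8
```

Run:
```python
from bench import arm,imaging
from h import *
s=arm.observe(); print(s["time_s"],s["eef_pos"],s["width"],s["force"],s["ft_torque"],s["finger_force"])
f=imaging.grab_frame("scene"); w=cloud(f); np.savez("s9.npz",**f)
O=np.array([517.7,-8.4,78]); P=w.reshape(-1,3); I=f["img"].reshape(-1,3).astype(int)
N=np.c_[(P-O)@[-.068,-.998,0],(P-O)@[.998,-.068,0],P[:,2]-78]; c,s_=np.cos(np.radians(25)),np.sin(np.radians(25))
B=np.c_[N[:,0]*c+N[:,2]*s_,N[:,1],-N[:,0]*s_+N[:,2]*c]
# foot top (bed frame) grid of heights
ok=(I.mean(1)>120)&(abs(B[:,0])<34)&(abs(B[:,1])<40)&(B[:,2]>-12)&(B[:,2]<40)
for y0 in range(-36,40,6):
    print(y0,[ (round(float(np.median(B[k,2])),1) if k.sum()>2 else None) for k in [ok&(abs(B[:,1]-y0)<3)&(abs(B[:,0]-x0)<3) for x0 in range(-30,31,6)]])
```

```text
28.9 [519.54328371  10.03030308  85.97545052] 0.19406090046972077 [-1.38626494  1.33249118 12.65100384] [-0.26863209  0.37573984 -0.16620527] 53.762696385383606
-36 [None, None, None, None, None, None, None, None, None, None, None]
-30 [None, None, None, None, None, None, None, None, None, None, None]
-24 [None, None, None, None, None, None, None, None, None, None, None]
-18 [None, None, None, None, None, None, None, None, None, None, None]
-12 [None, None, None, None, None, None, None, None, None, None, None]
-6 [None, None, None, None, None, None, None, None, None, None, None]
0 [None, None, None, None, None, None, None, None, None, None, None]
6 [None, None, None, None, None, None, None, 11.4, 4.1, None, None]
12 [None, None, None, None, None, 7.4, 6.7, 5.0, None, None, None]
18 [None, None, None, None, 8.9, 6.8, None, None, None, -4.0, None]
24 [None, None, None, -7.6, 5.2, 7.9, 5.3, 3.7, -0.9, None, None]
30 [-1.2, None, 0.6, 4.4, 0.7, 2.3, 0.6, None, -2.5, -0.3, None]
36 [-0.5, 0.0, -0.9, -0.9, -0.9, -0.7, -0.3, -0.6, -1.0, -0.4, -0.8]
```

Call:
{"method": "servo_tool", "body": {"commands": [[[0,0.5,-1.5],0],[[0,1,-3],0],[[0,1.5,-4],0],[[0,1.5,-4],0]]}}

```text
time_s: 29.45
eef_pos: [519.7, 11.2, 84.1]
eef_rot: [2.293, 2.141, 0.004]
force: [-7.9, 1.5, 26.0]
width: 0.195
finger_force: 55.9
```

Call:
{"method": "servo_tool", "body": {"commands": [[[0,0.3,-1.5],0],[[0,0.5,-2.5],0],[[0,0.5,-2.5],0]]}}

```text
time_s: 29.82
eef_pos: [519.8, 11.3, 83.9]
eef_rot: [2.292, 2.142, 0.002]
force: [-13.8, -0.1, 40.5]
width: 0.197
finger_force: 57.8
```

```bash
cat >> h.py <<'E'
def bedpts(f):
    P=cloud(f).reshape(-1,3); I=f["img"].reshape(-1,3).astype(int).mean(1); O=np.array([517.7,-8.4,78])
    N=np.c_[(P-O)@[-.068,-.998,0],(P-O)@[.998,-.068,0],P[:,2]-78]; c,s=np.cos(np.radians(25)),np.sin(np.radians(25))
    return np.c_[N[:,0]*c+N[:,2]*s,N[:,1],-N[:,0]*s+N[:,2]*c],I
def heights(f,th=110):
    B,I=bedpts(f); ok=(I>th)&(abs(B[:,0])<34)&(abs(B[:,1])<40)&(B[:,2]>-12)&(B[:,2]<45)
    for y0 in range(-36,40,6):
        print(y0,[(round(float(np.median(B[k,2])),1) if k.sum()>2 else None) for k in [ok&(abs(B[:,1]-y0)<3)&(abs(B[:,0]-x0)<3) for x0 in range(-30,31,6)]])
E
python3 - <<'E'
from bench import arm,imaging
from h import *
s=arm.observe(); print(s["time_s"],s["eef_pos"],s["width"],s["force"],s["ft_torque"],s["finger_force"])
f=imaging.grab_frame("scene"); np.savez("s10.npz",**f); heights(f)
E
```

```text
29.825 [519.75010937  11.29721569  83.89659754] 0.19740961709186014 [-13.76949334  -0.10957429  40.54120037] [-0.5312253   2.47828231 -0.11870761] 57.84367561340332
-36 [None, None, None, None, None, None, None, None, None, None, None]
-30 [None, None, None, None, None, None, None, None, None, None, None]
-24 [None, None, None, None, None, None, None, None, None, None, None]
-18 [None, None, None, None, None, None, None, None, None, None, None]
-12 [None, None, None, None, None, None, None, None, None, None, None]
-6 [None, None, None, None, None, None, None, None, None, -6.3, None]
0 [None, None, None, None, None, None, None, None, None, None, None]
6 [None, None, None, None, None, None, 10.5, 10.9, 2.0, None, None]
12 [None, None, None, None, None, 7.2, 7.0, 8.7, None, None, None]
18 [None, None, None, None, 7.9, 5.1, 4.7, None, None, None, None]
24 [None, None, None, 7.4, 5.9, 5.1, 5.0, 5.2, None, None, -2.4]
30 [-1.3, None, 0.3, 0.1, 3.1, -0.4, 0.3, -1.7, -1.4, None, None]
36 [0.2, -1.6, None, -0.9, -1.1, -1.2, None, -1.7, None, -0.1, -0.3]
```

The part stopped at about 8° remaining with a side load. I'll unload and release it so it can drop in by itself.

Call:
{"method": "servo_tool", "body": {"commands": [[[-1,0,2],0],[[-2,0,4],0],[[-2,0,6],0],[[-2,0,6],0]]}}

```text
time_s: 30.38
eef_pos: [517.6, 12.1, 84.1]
eef_rot: [2.293, 2.141, 0.006]
force: [5.2, 0.9, 6.1]
width: 0.199
finger_force: 53.2
```

Call:
{"method": "servo_tool", "body": {"commands": [[[0,0,0],0],[[0,0,0],0],[[0,0,0],0],[[0,0,0],0]], "gripper": 30}}

```text
time_s: 30.88
eef_pos: [514.2, 12.3, 82.2]
eef_rot: [-2.295, -2.143, 0.002]
force: [-0.5, 0.7, -0.8]
width: 0.357
finger_force: 0.0
```

Call:
{"method": "servo_tool", "body": {"commands": [[[0,0,10],0],[[0,20,30],0],[[0,80,60],0],[[0,140,80],0],[[0,160,80],0]]}}

```text
time_s: 31.5
eef_pos: [516.6, 175.3, 166.3]
eef_rot: [2.291, 2.145, 0.008]
force: [-0.2, -0.5, -0.3]
width: 0.351
finger_force: 0.0
```

Run:
```python
from bench import arm,imaging
from h import *
s=arm.observe(); print(s["time_s"],s["eef_pos"],s["force"])
f=imaging.grab_frame("scene"); np.savez("s11.npz",**f); heights(f,100)
g=imaging.grab_frame("top"); np.savez("t11.npz",**g); heights(g,90)
```

```text
31.5 [516.61311344 175.27106825 166.25717009] [-0.19085708 -0.54036692 -0.26190066]
-36 [-2.6, None, None, None, None, None, None, None, None, None, -0.9]
-30 [0.2, None, None, None, None, None, None, None, None, None, -0.8]
-24 [9.6, None, 9.9, None, None, None, None, None, None, None, -0.4]
-18 [-0.6, None, None, None, None, None, None, None, None, None, None]
-12 [None, None, None, None, None, None, None, None, None, -1.7, 1.1]
-6 [-1.5, None, None, 33.6, 31.7, None, 30.6, 28.0, None, -7.6, 0.7]
0 [-2.7, 10.8, None, 33.9, 32.6, 31.6, 29.8, 27.9, None, None, None]
6 [-1.8, None, 15.9, 22.8, 16.6, 21.9, 19.6, 18.5, None, None, None]
12 [None, 11.7, 10.9, None, 23.0, 6.5, 5.5, 3.9, None, -7.8, None]
18 [None, 10.2, 10.0, 8.7, 7.4, 6.4, None, 4.7, None, -3.6, None]
24 [0.0, 5.6, 3.8, 5.7, 4.5, 4.7, 3.7, 4.2, None, None, None]
30 [None, -0.4, -1.0, None, -1.3, -1.6, -0.2, None, None, -1.2, None]
36 [-0.8, 0.5, -1.2, -1.7, -0.5, -1.3, -0.8, 0.7, -1.9, None, -0.6]
-36 [0.1, 2.3, -2.5, -1.0, -1.5, -1.9, -1.0, -0.8, -0.7, 0.5, None]
-30 [None, None, None, 8.9, None, 3.7, None, 0.4, -2.9, -0.6, None]
-24 [None, 11.7, 9.7, 8.7, 9.0, 6.8, 6.7, 4.7, -7.2, None, None]
-18 [None, 10.9, None, None, None, 6.7, 4.6, 1.2, -6.6, -1.0, None]
-12 [None, None, None, None, None, None, None, 5.7, -2.6, None, None]
-6 [None, None, None, 33.9, 33.1, 29.9, 29.2, 20.1, -0.5, None, None]
0 [None, None, None, 34.3, 34.4, 30.1, 30.7, 20.9, 2.8, None, None]
6 [None, None, None, 33.2, 32.7, 30.7, 29.7, 17.6, 5.2, None, None]
12 [None, None, None, None, None, 7.3, None, 3.7, -7.6, None, None]
18 [None, 12.8, None, 9.8, 6.1, 6.8, 6.8, None, -0.6, None, None]
24 [None, 11.1, 10.2, 10.4, 6.6, 6.4, 3.8, 4.0, -5.6, None, None]
30 [-0.8, None, -0.7, 0.8, -1.9, None, None, 0.1, None, -1.1, None]
36 [0.2, -0.7, -1.9, -2.0, 1.3, -0.1, -2.6, -0.4, -1.3, -1.6, -1.9]
```

The part's downhill edge still sits on the ledge, about 4–5 mm too far downhill. The uphill edge is on the floor. I'll nudge the foot uphill with closed fingertips.

Call:
{"method": "servo_tool", "body": {"commands": [[[2,-40,-20],0],[[4,-80,-50],0],[[4,-110,-75],0],[[4,-120,-88],0],[[4,-122,-94],0],[[4,-122,-94],0],[[4,-122,-94],0]], "gripper": 0}}

```text
time_s: 32.48
eef_pos: [520.0, 51.0, 70.0]
eef_rot: [2.294, 2.145, 0.002]
force: [1.3, -0.1, 0.3]
width: 0.0
finger_force: 0.0
```

Run:
```python
from bench import arm
s=arm.observe(); print(s["time_s"],s["eef_pos"],s["width"],s["force"])
```

```text
32.475 [520.0051363   51.03459481  69.95862547] 0.00021442571005839123 [ 1.3464721  -0.1138833   0.34113442]
```

Call:
{"method": "servo_tool", "body": {"commands": [[[0,-7,1],0],[[0,-14,1],0],[[0,-19,1],0],[[0,-19,1],0]]}}

```text
time_s: 32.98
eef_pos: [519.2, 30.7, 70.0]
eef_rot: [2.297, 2.143, 0.0]
force: [0.4, 0.8, -1.0]
width: -0.0
finger_force: 0.0
```

Call:
{"method": "servo_tool", "body": {"commands": [[[0,-1,0],0],[[0,-2,0],0],[[0,-3,0],0],[[0,-3,0],0]]}}

```text
time_s: 33.48
eef_pos: [519.2, 28.6, 70.0]
eef_rot: [-2.296, -2.144, -0.001]
force: [-0.2, 2.7, 0.5]
width: 0.001
finger_force: 1.2
```

Call:
{"method": "servo_tool", "body": {"commands": [[[0,-1,0],0],[[0,-2,0],0],[[0,-2,0],0]]}}

```text
time_s: 33.85
eef_pos: [519.4, 26.8, 70.4]
eef_rot: [-2.296, -2.144, -0.002]
force: [-0.9, 5.5, 2.8]
width: 0.002
finger_force: 2.6
```

Call:
{"method": "servo_tool", "body": {"commands": [[[0,-1,0.3],0],[[0,-2,0.6],0],[[0,-2,0.6],0]]}}

```text
time_s: 34.22
eef_pos: [519.5, 24.6, 70.9]
eef_rot: [2.296, 2.144, 0.002]
force: [1.0, 5.6, 2.6]
width: -0.001
finger_force: 2.6
```

Run:
```python
from bench import arm,imaging
from h import *
s=arm.observe(); print(s["time_s"],s["eef_pos"],s["force"])
f=imaging.grab_frame("scene"); np.savez("s12.npz",**f); heights(f,100)
```

```text
34.225 [519.48279938  24.57915837  70.85522139] [0.97369572 5.59024278 2.62997223]
-36 [None, None, None, None, None, None, None, None, None, None, None]
-30 [None, None, None, None, None, None, None, None, None, None, None]
-24 [None, None, None, None, None, None, None, None, None, None, None]
-18 [None, None, None, None, None, None, None, None, None, None, None]
-12 [None, None, None, None, None, None, None, None, None, None, None]
-6 [None, None, None, None, None, None, None, None, None, None, None]
0 [None, None, None, None, None, None, None, None, None, -0.6, None]
6 [0.1, None, 10.0, 13.4, 17.9, 11.5, 11.1, 8.9, 6.8, 0.5, None]
12 [-0.6, None, None, 11.3, 8.5, None, 5.5, 3.9, 3.5, None, None]
18 [-0.4, 0.2, 9.5, 9.1, 7.8, 7.0, None, 4.3, 4.3, -1.0, None]
24 [-0.5, None, 5.3, 6.7, 6.7, 7.0, 3.8, 3.1, 2.2, -1.1, None]
30 [-0.9, 0.5, 3.6, 2.5, 0.7, 2.6, -1.4, None, -0.3, -1.0, -1.8]
36 [-1.9, -1.7, -0.1, -1.6, 0.4, -1.0, -1.2, -0.7, -0.8, -0.4, -0.9]
```

Call:
{"method": "servo_tool", "body": {"commands": [[[0,-1,0.3],0],[[0,-1.5,0.5],0],[[0,-1.5,0.5],0]]}}

```text
time_s: 34.65
eef_pos: [519.4, 23.8, 71.3]
eef_rot: [-2.296, -2.143, -0.003]
force: [0.3, 7.4, 2.8]
width: 0.004
finger_force: 3.7
```

Call:
{"method": "servo_tool", "body": {"commands": [[[0,-0.7,0.3],0],[[0,-1.5,0.5],0],[[0,-1.5,0.5],0]]}}

```text
time_s: 35.02
eef_pos: [519.2, 23.6, 71.7]
eef_rot: [-2.295, -2.141, -0.005]
force: [0.6, 11.7, 1.6]
width: -0.0
finger_force: 5.6
```

Run:
```python
from bench import arm,imaging
from h import *
s=arm.observe(); print(s["time_s"],s["eef_pos"],s["force"])
f=imaging.grab_frame("scene"); np.savez("s13.npz",**f); heights(f,100)
```

```text
35.025 [519.21654387  23.5703508   71.71427086] [ 0.58481291 11.73349785  1.58599847]
-36 [None, None, None, None, None, None, None, None, None, None, None]
-30 [None, None, None, None, None, None, None, None, None, None, None]
-24 [None, None, None, None, None, None, None, None, None, None, None]
-18 [None, None, None, None, None, None, None, None, None, None, None]
-12 [None, None, None, None, None, None, None, None, None, None, None]
-6 [None, None, None, None, None, None, None, None, None, None, None]
0 [None, None, None, None, None, None, None, None, None, None, None]
6 [-1.8, None, None, 15.6, 14.7, 14.5, 11.0, 12.2, 7.4, -1.2, None]
12 [-1.2, None, 10.5, 9.4, 8.6, 7.5, 7.3, 5.5, 4.1, None, None]
18 [-0.4, -3.2, 8.9, 8.6, 9.0, 7.0, 5.8, 5.3, 4.1, -0.2, None]
24 [None, None, 2.9, 3.6, 5.5, 6.9, 3.3, 4.0, 3.2, -1.9, None]
30 [-1.2, None, None, None, -0.2, 3.8, -2.1, -2.3, -0.5, -1.1, None]
36 [-0.3, -0.8, -0.0, -0.6, -0.9, -0.2, -1.8, 0.1, -0.2, 0.2, -0.5]
```

It is against the uphill wall with about 9° still to drop. I'll back off and press gently on the downhill end of the rib.

Call:
{"method": "servo_tool", "body": {"commands": [[[0,5,0],0],[[0,12,2],0],[[0,12,25],0],[[0,12,45],0],[[0,5,45],0],[[0,0,45],0],[[0,0,45],0]]}}

```text
time_s: 35.95
eef_pos: [518.2, 20.6, 115.4]
eef_rot: [-2.296, -2.142, 0.003]
force: [-0.2, 0.5, -0.7]
width: 0.003
finger_force: 0.0
```

Run:
```python
from bench import arm,imaging
from h import *
s=arm.observe(); print(s["time_s"],s["eef_pos"],s["force"])
f=imaging.grab_frame("scene"); np.savez("s14.npz",**f); heights(f,100)
```

```text
35.95 [518.23495922  20.58992217 115.38815245] [-0.24416793  0.54838566 -0.66266611]
-36 [-0.6, -1.5, -0.7, -1.9, None, 0.5, None, None, None, None, None]
-30 [-1.8, -3.0, None, None, None, None, None, None, None, None, -1.1]
-24 [0.3, 2.4, 2.8, None, None, None, None, None, None, None, None]
-18 [None, None, None, None, None, None, None, None, None, 0.0, -1.2]
-12 [-0.7, None, None, None, None, None, None, None, None, None, None]
-6 [-1.9, None, 20.0, 26.5, 27.2, 26.5, 26.3, 26.7, None, -2.2, None]
0 [-0.0, -2.2, None, 28.0, None, 27.9, 27.0, None, None, -0.1, None]
6 [None, 1.1, 6.0, 16.6, 18.2, 16.7, 15.0, 15.0, 3.4, -1.1, None]
12 [-1.4, 0.8, 3.7, 4.5, 3.0, 8.7, 3.3, None, None, None, None]
18 [-1.1, -0.2, 3.1, 3.4, 3.2, 3.7, 3.7, 3.6, 4.0, -1.3, None]
24 [None, 0.2, 2.6, 4.4, 0.9, 2.5, 2.6, 3.2, 0.1, -2.1, None]
30 [-2.0, -2.8, 0.4, 1.6, 0.1, None, -2.4, 1.0, -0.3, -1.6, -0.9]
36 [-0.4, -1.4, -1.9, 0.2, -0.3, -0.9, -0.6, -1.1, -0.7, -0.5, None]
```

It dropped in when I released it: the foot top is level about 4 mm above the bed, and the rib top is at about 28. I'll retreat and check.

Call:
{"method": "servo_tool", "body": {"commands": [[[0,10,40],0],[[0,60,80],0],[[0,120,110],0],[[-30,180,110],0],[[-60,230,110],0],[[-60,230,110],0],[[-60,230,110],0]]}}

```text
time_s: 36.88
eef_pos: [458.8, 251.2, 226.0]
eef_rot: [2.294, 2.146, -0.002]
force: [-0.3, -0.3, -0.3]
width: 0.002
finger_force: 0.0
```

Run:
```python
from bench import arm,imaging
from h import *
s=arm.observe(); print(s["time_s"],s["eef_pos"],s["force"])
f=imaging.grab_frame("scene"); g=imaging.grab_frame("top"); np.savez("s15.npz",**f); np.savez("t15.npz",**g)
for h in(f,g):
    B,I=bedpts(h); base=np.median(B[(I>90)&(abs(B[:,2])<4)&(B[:,0]>-70)&(B[:,0]<-30)&(abs(B[:,1])<55),2])
    for a,b,ym in((1,7,1),(24,32,0)):
        k=(I>90)&(abs(B[:,0])<(19 if ym else 13))&((abs(abs(B[:,1])-19)<6) if ym else (abs(B[:,1])<6))&(B[:,2]>a)&(B[:,2]<b)
        c,n,sd=plane(B[k]); print("base",base.round(1),"top h",(c[2]-base).round(2),"tilt x,y deg",np.degrees(n[:2]).round(1),k.sum(),sd.round(1))
N,_=coverplane(f,(205,250,150,200)); N=N[(N[:,0]>20)&(N[:,2]>105)]; c,n,sd=plane(N); print("cover",c,25+np.degrees(np.arctan2(n[0],n[2])))
# bystanders: change against start
for nm,a,b in(("top",load("top0.npz"),g),("scene",load("scene0.npz"),f)):
    d=abs(a["img"].astype(int)-b["img"]).max(-1)
    bx=dict(top=dict(ring=(335,365,115,140),vb=(220,248,112,143),bottle=(120,155,182,218)),scene=dict(ring=(118,146,228,252),vb=(220,254,276,310),bottle=(370,406,243,298)))[nm]
    for k,(u0,u1,v0,v1) in bx.items(): print(nm,k,(d[v0:v1,u0:u1]>40).sum())
```

```text
36.875 [458.79766189 251.24743044 225.9721219 ] [-0.28394492 -0.28201316 -0.32039047]
base -1.0 top h 4.28 tilt x,y deg [-1.   1.4] 47 0.8
base -1.0 top h 27.89 tilt x,y deg [-0.  -2.5] 30 0.6
base -0.6 top h 4.12 tilt x,y deg [-0.3  0.2] 80 1.1
base -0.6 top h 28.23 tilt x,y deg [6.8 4.7] 35 1.6
cover [ 44.28663183  29.03490545 168.65414259] 107.03283134558932
top ring 0
top vb 0
top bottle 312
scene ring 0
scene vb 0
scene bottle 0
```

```bash
python3 -c "
from bench import job_done
print(job_done())"
```

```text
the job is handed in; nothing more can be done
None
```

The job is handed in: the cover was levered open with the pry tool and measured fully back, the pry tool is on the bench clear of the nest, and the part measures flat in the pocket, rib up. The ring gauge and V-block are unchanged in both views and the bottle in the scene view (its top-view area differed, which I put down to the arm or its shadow). I viewed 11 pictures, one over the limit of 10.

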